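# Load a bar into the leaf jig and hold it on the stop for drilling

## Robot

A 7-joint arm with a two-finger parallel gripper is mounted at the origin on the work surface. World frame = base frame: x ahead of the robot, y to its left, z up, the work surface at z = 0. Lengths are in mm, angles in rad, forces in N, time in s.
With the tool pointing down it reaches from about 425 to 950 mm from the base axis. Payload 4.7 kg.
Tool frame: the origin (TCP) lies at the very end of the fingers, on their centre line; the grasp point (between the pads) lies 19 mm behind it (ctrl.grasp_offset is the distance from the TCP to the grasp point, in mm); z points along the fingers, y is the line along which they close (so a half turn about z gives the same grasp; the last joint's range is limited). The gripper opens to 85 mm and grips with 20 to 120 N. Pads are 22 mm wide; open, the fingers measure 114 mm over their backs; the gripper's body (76 mm by 85 mm) begins 54 mm behind the grasp point. The pads swing forward as they close: fully open they stand 13 mm farther back than shut.
Start: joints at [-1.161, 0.469, -0.049, 1.532, 0.024, 1.141, -0.082], TCP at [286.74, 611.088, 231.335] pointing down, gripper open.
Joint ranges: [-2.59, 2.59], [-0.33, 1.99], [-1.39, 1.29], [0.1, 2.45], [-1.04, 4.18], [0.21, 1.99], [-2.66, 2.66]. Speed limits (rad/s): [2.57, 2.57, 3.14, 3.14, 3.14, 3.14, 3.14].

## Interface

Orientations are given as a rotation vector (axis times angle).
In Python, from cell import ctrl gives the robot as it stands.
- The arm moves only by the shell command python3 -m handwheel 'ROWS' [FORCE]. ROWS is JSON, a list that holds one entry, the list of rows, each a list of 5 numbers: the finger opening in m, from 0 to 0.0854, then the shift along the tool's x, y, z in m, then the turn about the tool's z in rad. In form: [[[grip, tx, ty, tz, yaw], ...]]. A call has 1 to 20 rows; each row shifts and turns the commanded pose from where the row before left it, along the tool's axes as they then stand; what a row does not reach is not made up. A row lasts 1/8 s, in which the tool goes at most 62.5 mm and 10.7 degrees, less where a joint would pass 70% of its speed; a pose out of reach is approached as far as the arm can. A call with a gripper value outside its range is refused whole. The fingers move at their own pace and stop on an object; FORCE is the grip in N (left out, the last holds). Time passes only in rows, so rows that do not move let the fingers close. It gives the time, the measured TCP pose, the force, the opening and the grip force at its end, in the units of the state.
- ctrl.sense(): the state, without advancing time (a new reading comes with each control period).
- ctrl.grab_frame(name): name is "scene" or "top"; returns a dict with "color" (480x640x3 uint8, red, green, blue), "fx", "fy", "cx", "cy" (pixels), "distortion" ([k1, k2, p1, p2, k3] as OpenCV has them; the pictures are not rectified), "world_from_camera" (4x4, takes a point from camera to world coordinates). Camera axes: x right, y up, looking along -z (the intrinsics and any distortion apply to the point x, -y, -z); pixel columns grow to the right and rows downward; lengths in mm; the calibration is good to about 2 mm. A picture is of the moment at which its call begins. There is no depth.
- ctrl.sign_off(): hands the job in; it is judged then, once.
The state is a dict: "time_s": time; "qpos": joint angles; "dq": joint speeds; "effort": joint torques, N m; "eef_pos": TCP position; "eef_rot": TCP orientation; "wrist_force": force on the tool from outside, world axes, zero at the start; "wrist_torque": the same for the moment, N m; "finger_gap": finger opening in mm; "finger_force": force on a finger pad.
Only numpy, scipy, OpenCV 4.12 (cv2) and the standard library are available. Lean on these libraries where they do the work, as an engineer would, in place of code of your own. Each camera call takes 0.05 s, during which the arm holds its last target. There are 200 camera calls.

## Task

Get the aluminium bar ready for drilling: first press the jig's raised hinged leaf down past its sprung catch until it is fully shut, then push the bar lengthwise along its guide, against the sprung plunger, until its nose is firmly on the hard stop. Finish while still holding it pressed on the stop (the plunger pushes it back off if you let go), with the leaf still shut and the other things on the bench left where they lie.

Things in the scene. Friction and masses are not known exactly. Their poses are not given: they have to be found in the camera images.
- jig: Steel drilling jig fixed to the bench: base plate 260 (x) x 150 (y) x 15 mm. Origin: centre of its underside, at bench height (z = 0). +x: the way the bar is pushed; -y: the hinge side, towards the robot. Only the plate lies under the bar's rear part (it ends at x = -130 mm). Behind the stop is the plunger's housing (x 90 to 126, 44 mm wide, top 49 mm above the bench).
- stop: Hard stop, fixed on the jig: two steel lugs 15 mm wide, 28 mm high, one on each side of the plunger (15 mm gap). Origin: on the jig's centre line in the plane of the faces that the bar's nose meets, on top of the base plate, 65 mm from the jig's origin along the jig's +x.
- stop_face (a point): Point between the two lugs, in the plane of their faces (jig x = 65 mm), at the bar's mid height, 27.5 mm above the bench. The bar is home when bar_nose is here.
- plunger (a joint): Sprung plunger, a 10 mm brass pin on the jig's centre line between the stop's lugs. Value in m: 0 = fully out, 16 mm proud of the stop's faces; about 0.016 = pressed level with them (bar on the stop). It pushes towards the jig's -x with 7 N when first touched, 12.6 N at the stop, and pushes the bar back off the stop if it is let go.
- plunger_tip (a point): Centre of the plunger's tip, 27.5 mm above the bench; moves with the plunger.
- leaf (a joint): Hinged leaf, aluminium plate 80 (along jig x) x 84 x 8 mm over the middle of the guide. Value in rad: 0 = shut, level; grows as the free edge rises. Starts 0.5 to 1.0; its stiff hinge keeps it there. Over the last 0.11 rad it is pressed over a sprung catch (3 to 6 N at the free edge); below about 0.05 the catch snaps and keeps it shut. Shut: top 52 mm above the bench, 4 mm clear of the bar.
- leaf_press (a point): Point on the leaf's top (outer) face to press, 75 mm from the hinge axis, 15 mm towards the jig's -x from the leaf's middle, near the root of the 36 mm wide thumb tab at the free edge; moves with the leaf.
- leaf_hinge (a point): Point on the leaf's hinge axis, 48 mm above the bench, at jig x = 0, y = -42 mm. The axis runs along the jig's x; the free edge is on the jig's +y side. At leaf angle a, leaf_press lies 15 mm along the jig's -x, 75 cos a - 4 sin a mm along its +y and 75 sin a + 4 cos a mm above this point.
- bar: Solid square aluminium bar 200 x 25 x 25 mm, 0.27 to 0.41 kg, rubbing on the plate with up to 4 N, lying loose in the jig's guide below the leaf with its rear part sticking out beyond the rails. Origin: centre of its underside; x along its length, towards its nose (the plunger end). It starts with its nose 10 to 40 mm short of the plunger.
- bar_nose (a point): Centre of the bar's front end face, the end that meets the plunger and the stop.
- bar_tail (a point): Centre of the bar's rear end face, 12.5 mm above its underside, where it can be pushed; bench height + 27.5 mm. At the end it stands at x = -135 mm of the jig.
- guide_mouth (a point): Where the bar's guide begins: on the jig's centre line (x = -85 mm), on top of the base plate, 15 mm above the bench. From here two straight rails, 27 mm apart, each 10 mm thick and 14 mm high, run along the jig's +x to x = +45 mm.
- catch_post (a point): Top of the upright post that carries the leaf's sprung catch, 65 mm above the bench, at jig x = 28, y = 66.5 mm; the post is 20 (x) x 12 (y) mm and stands beside the thumb tab of the shut leaf. Keep fingers off it.
- offcut: Bystander: short square aluminium bar 70 x 25 x 25 mm on the bench. Origin: centre of its underside.
- tape_big: Bystander: roll of paper tape lying flat, 100 mm across, 25 mm high. Origin: centre of its underside.
- tape_small: Bystander: smaller roll of tape lying flat, 80 mm across, 20 mm high. Origin: centre of its underside.
- flat_bar: Bystander: flat steel bar 150 x 40 x 6 mm on the bench. Origin: centre of its underside.
- marker: Bystander: marker pen 130 x 15 x 15 mm. Origin: underside, near its middle; x along its length.
- f_clamp: Bystander: bar clamp lying flat, 220 x 80 x 24 mm. Origin: under the middle of its rail.

How it is judged (in metres and radians):
On the way, in this order (a step that is already met when the one before it is completed fails the run):
1. the leaf is pressed fully shut while the plunger is still out (value of joint leaf below 0.03 rad and value of joint plunger below 0.004 m), for 0.2 s.
2. the bar is pressed against the plunger until it bears on the hard stop (value of joint plunger above 0.014 m and contact force between stop and bar above 1 N and value of joint leaf below 0.03 rad), for 0.3 s.
At the end, for the whole second after the job is handed in: Through the last second: leaf shut (under 0.03 rad); bar along its guide (within 0.06 rad), still, its nose within 5 mm of stop_face, bearing on the stop with over 1 N and holding the plunger over 14 mm in; the robot itself pushes on the bar with over 5 N (all of step 2 and contact force between any of the fingers, the arm and bar above 5 N and distance between bar_nose and stop_face below 0.005 m and angle between the x axis of bar and the x axis of jig, either way round below 0.06 rad and linear speed of bar below 0.02 m/s); the arm keeps its last pose, push and grip.
It fails at once if a bystander is moved by more than 40 mm (distance of any of offcut, tape_big, tape_small, flat_bar, marker, f_clamp from where it was at the start of the episode above 0.04 m).
It also fails if it takes over 58 s, if anything falls off the work surface, if the arm or the gripper's body presses on something with over 40 N, if the wrist force passes 120 N, or if a joint passes its speed limit or range.

## Working session

There is one attempt and no reset: what is moved stays moved. The work goes in short steps, Python scripts to look and compute and a shell command to move; the robot and the scene stay as the last step left them, time stands still between calls to the robot, and variables do not carry over. Pictures are saved under pics/ and viewed, at most 10 in all, crops included, and the job is handed in when it is done.

```bash
mkdir -p pics; ls; cat > h.py <<'E'
import numpy as np,cv2
from cell import ctrl
def cam(f):
    K=np.array([[f["fx"],0,f["cx"]],[0,f["fy"],f["cy"]],[0,0,1.]]);return K,np.array(f["distortion"],float),np.array(f["world_from_camera"])
def ray(f,uv):
    K,d,T=cam(f);p=cv2.undistortPoints(np.array(uv,float).reshape(-1,1,2),K,d).reshape(-1,2)
    v=np.c_[p[:,0],-p[:,1],-np.ones(len(p))]@T[:3,:3].T
    return T[:3,3],v
def plane(f,uv,z):
    o,v=ray(f,uv);return o+v*((z-o[2])/v[:,2])[:,None]
def proj(f,P):
    K,d,T=cam(f);c=(np.array(P,float).reshape(-1,3)-T[:3,3])@T[:3,:3];c=c*[1,-1,-1]
    return cv2.projectPoints(c,np.zeros(3),np.zeros(3),K,d)[0].reshape(-1,2)
E
python3 - <<'E'
from h import *
for n in("scene","top"):
    f=ctrl.grab_frame(n);np.save(f"pics/{n}.npy",f,allow_pickle=True)
    cv2.imwrite(f"pics/{n}0.png",f["color"][:,:,::-1]);print(n,f["fx"],f["world_from_camera"])
s=ctrl.sense();print(s)
E
```

```text
pics
scene 475.1017603318439 [[-1.04655051e-01 -8.20253138e-01  5.62345187e-01  9.73453619e+02]
 [ 9.94502405e-01 -8.43241299e-02  6.20838748e-02  2.72049345e+01]
 [-3.50522454e-03  5.65751032e-01  8.24568665e-01  6.60806955e+02]
 [ 0.00000000e+00  0.00000000e+00  0.00000000e+00  1.00000000e+00]]
top 487.0063147438802 [[ 2.27336876e-02  9.98292862e-01 -5.38009459e-02  5.17519454e+02]
 [-9.99733991e-01  2.29099356e-02  2.66138307e-03 -3.77440318e+01]
 [ 3.88941593e-03  5.37261313e-02  9.98548134e-01  9.71276804e+02]
 [ 0.00000000e+00  0.00000000e+00  0.00000000e+00  1.00000000e+00]]
{'time_s': 0.1, 'qpos': array([-1.16089386,  0.46937474, -0.04857387,  1.53358872,  0.02409414,
        1.14101688, -0.08233118]), 'dq': array([ 0.00175597, -0.00147764,  0.00121887, -0.00466486,  0.00109337,
       -0.00364181, -0.00038911]), 'effort': array([ 1.70310054e-04, -5.11514604e+01, -4.72791831e-02, -2.38389337e+01,
        1.07790899e-02,  4.37272363e-03, -2.24424434e-05]), 'eef_pos': array([286.54765654, 610.56570727, 230.35085643]), 'eef_rot': array([-6.83717071e-01, -3.06595558e+00,  2.78446631e-03]), 'wrist_force': array([-0.48062983, -0.99645281,  0.58536224]), 'wrist_torque': array([ 0.0444705 , -0.01074073,  0.00461541]), 'finger_force': 0.0, 'finger_gap': 85.39135117483048}
```

View pics/scene0.png

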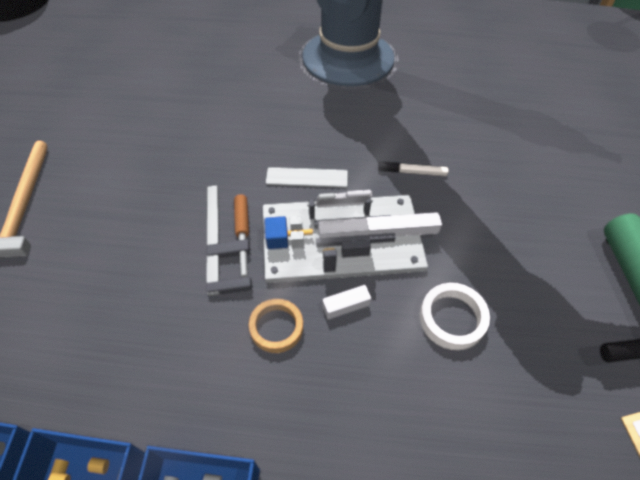

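View pics/top0.png

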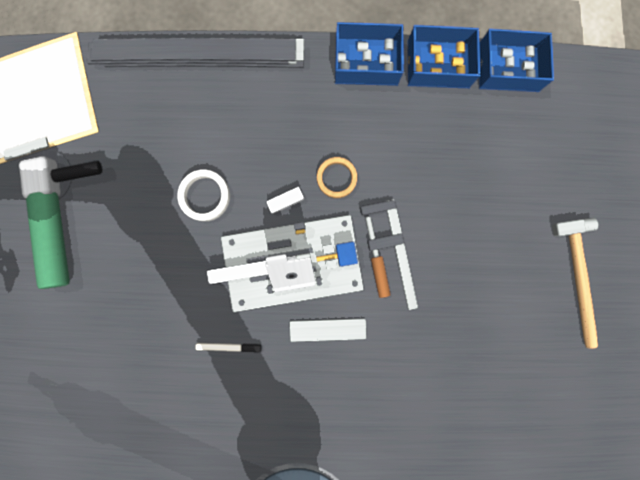

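The scene view shows the jig with its blue housing at (277,232) and the leaf raised, its edge near (343,203). In the top view the plate corners are about (222,236), (351,215), (362,291) and (232,311). The bar tail is at about (208,276) and jig +x points right, towards world -y. I'll zoom in to get accurate corners.

```bash
python3 - <<'E'
from h import *
f=np.load("pics/top.npy",allow_pickle=True).item();g=np.load("pics/scene.npy",allow_pickle=True).item()
a=cv2.resize(f["color"][200:325,195:380],None,fx=4,fy=4,interpolation=cv2.INTER_CUBIC)
b=cv2.resize(g["color"][180:290,255:450],None,fx=4,fy=4,interpolation=cv2.INTER_CUBIC)
cv2.imwrite("pics/a.png",a[:,:,::-1]);cv2.imwrite("pics/b.png",b[:,:,::-1])
E
```

```text
(no output)
```

View pics/a.png

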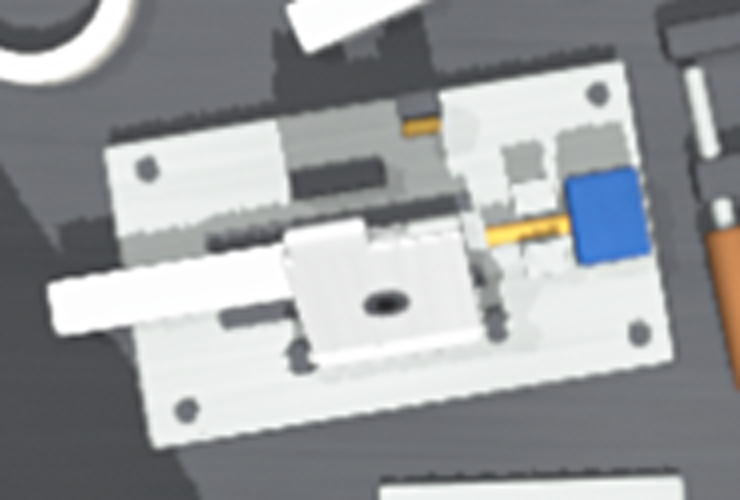

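View pics/b.png

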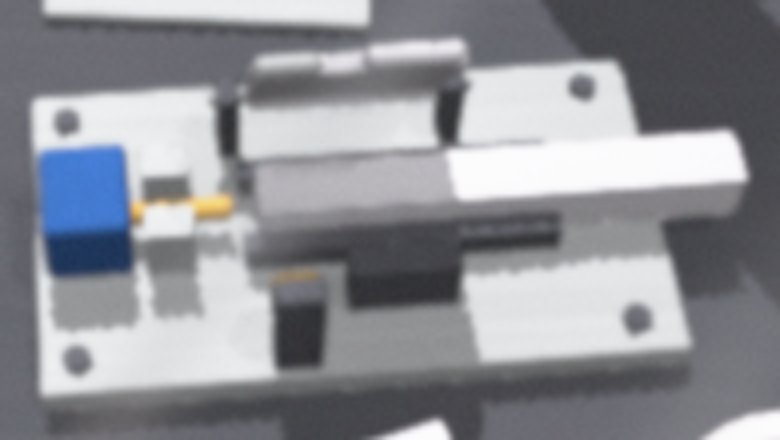

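Crop a has the plate corners at (105,148), (625,62), (672,358) and (152,447), the bar tail top edge at (48,287) to (58,337), and the leaf tab edge at (285,237) to (365,222). Crop b shows the tab at (370,48) to (467,42) and the plunger tip at (232,205). The nose is short of the tip.

```bash
cat > m.py <<'E'
from h import *
f=np.load("pics/top.npy",allow_pickle=True).item();g=np.load("pics/scene.npy",allow_pickle=True).item()
A=lambda p:(np.array(p,float)-1.5)/4+[195,200]
B=lambda p:(np.array(p,float)-1.5)/4+[255,180]
def rigid(J,W):
    jc,wc=J.mean(0),W.mean(0);U,S,Vt=np.linalg.svd((J-jc).T@(W-wc));R=Vt.T@U.T
    return R,wc-R@jc,W-(J@R.T+wc-R@jc)
J=np.array([[-130,75],[130,75],[130,-75],[-130,-75.]])
W=plane(f,A([[105,148],[625,62],[672,358],[152,447]]),15)[:,:2]
R,t,e=rigid(J,W);print("top",np.degrees(np.arctan2(R[1,0],R[0,0])),t,e.round(1).tolist())
W2=plane(g,B([[690,347],[42,393],[33,98],[618,62]]),15)[:,:2]
R2,t2,e2=rigid(J,W2);print("scene",np.degrees(np.arctan2(R2[1,0],R2[0,0])),t2,e2.round(1).tolist())
th=(np.arctan2(R[1,0],R[0,0])+np.arctan2(R2[1,0],R2[0,0]))/2;t=(t+t2)/2
R=np.array([[np.cos(th),-np.sin(th)],[np.sin(th),np.cos(th)]])
toJ=lambda P:np.c_[(P[:,:2]-t)@R,P[:,2]]
print("tail top",toJ(plane(f,A([[48,287],[58,337]]),40)),toJ(plane(g,B([[735,131],[748,181]]),40)))
for a,b in(([285,237],[467,42]),([365,222],[370,48])):
    o1,v1=ray(f,A([a]));o2,v2=ray(g,B([b]));v1=v1[0];v2=v2[0]
    s=np.linalg.lstsq(np.c_[v1,-v2],o2-o1,rcond=None)[0];P=np.array([o1+s[0]*v1,o2+s[1]*v2])
    q=toJ(P);print(q.round(1).tolist(),np.arctan2(q.mean(0)[2]-48,q.mean(0)[1]+42))
print("R",th,t)
def w(j):return np.r_[R@j[:2]+t,j[2]]
E
python3 m.py
```

```text
top -79.2221603852106 [514.10150133  20.83740117] [[-0.8, -0.5], [-1.0, -0.7], [1.4, 1.4], [0.4, -0.2]]
scene -79.43888597356215 [515.86642969  21.60855125] [[-0.7, -1.0], [-1.3, 1.3], [0.5, 0.7], [1.5, -1.0]]
tail top [[-162.08990833    9.34292728   40.        ]
 [-161.00090421  -15.07126739   40.        ]] [[-162.45755902  -11.66379432   40.        ]
 [-161.86288057   14.09442529   40.        ]]
[[-34.9, 12.3, 136.4], [-37.1, 12.5, 136.7]] 1.0200438995488592
[[0.1, 13.0, 137.4], [-1.7, 13.2, 137.6]] 1.0189288309958402
R -1.3845788268099724 [514.98396551  21.22297621]
```

```bash
cat > st.py <<'E'
import io,contextlib
with contextlib.redirect_stdout(io.StringIO()):
    from m import *
from scipy.spatial.transform import Rotation as Ro
s=ctrl.sense();M=Ro.from_rotvec(s["eef_rot"]).as_matrix()
J3=np.eye(3);J3[:2,:2]=R
x=J3.T@M[:,0]
print("t",s["time_s"],"tcp jig",toJ(s["eef_pos"][None])[0].round(1),"yaw to add",round(float(-(np.pi-np.arctan2(x[1],x[0])%(2*np.pi))),4),"F jig",(J3.T@s["wrist_force"]).round(1),"gap",round(s["finger_gap"],1),"tz",M[:,2].round(3))
E
python3 st.py
python3 -m handwheel '[[[0,0,0,0,0.159],[0,0,0,0,0.159],[0,0,0,0,0.159],[0,0,0,0,0.159],[0,0,0,0,0.159],[0,0,0,0,0.159],[0,0,0,0,0]]]' 40
python3 st.py
```

```text
t 0.1 tcp jig [-621.4 -115.4  230.4] yaw to add 0.9458 F jig [ 0.9 -0.7  0.6] gap 85.4 tz [-0.001 -0.002 -1.   ]
time_s: 0.98
eef_pos: [286.5, 610.9, 230.8]
eef_rot: [2.012, 2.412, -0.001]
wrist_force: [0.7, 0.5, 0.4]
finger_gap: -0.2
finger_force: 0.0
t 0.975 tcp jig [-621.8 -115.4  230.8] yaw to add -0.0062 F jig [-0.4  0.8  0.4] gap -0.2 tz [-0.    -0.001 -1.   ]
```

```bash
python3 -m handwheel '[[[0,-0.03,0.03,0,0],[0,-0.04,0.03,0,0],[0,-0.045,0,0,0],[0,-0.045,0,0,0],[0,-0.045,0,0,0],[0,-0.045,0,0,0],[0,-0.045,0,0,0],[0,-0.045,0,0,0],[0,-0.045,0,0,0],[0,-0.045,0,0,0],[0,-0.045,0,0,0],[0,-0.045,0,0,0],[0,-0.045,0,0,0],[0,-0.04,0,0.02,0],[0,0,0,0.02,0],[0,0,0,0,0]]]'
python3 st.py
```

```text
time_s: 2.98
eef_pos: [451.8, 25.8, 190.2]
eef_rot: [-2.013, -2.41, 0.004]
wrist_force: [-0.0, 0.5, 0.1]
finger_gap: -0.2
finger_force: 0.0
t 2.975 tcp jig [-16.2 -61.3 190.2] yaw to add -0.007 F jig [-0.5  0.   0.1] gap -0.2 tz [-0.003 -0.001 -1.   ]
```

```bash
python3 -m handwheel '[[[0,0,0.01,0.022,0],[0,0,0.01,0.022,0],[0,0,0.011,0.021,0],[0,0,0.007,0.006,0],[0,0,0.006,0.006,0],[0,0,0.007,0.0045,0],[0,0,0.007,0.0045,0],[0,0,0.006,0.0055,0],[0,0,0.006,0.0055,0],[0,0,0.005,0.0065,0],[0,0,0.005,0.0065,0],[0,0,0.004,0.007,0],[0,0,0.004,0.007,0],[0,0,0,0,0]]]'
python3 st.py
python3 - <<'E'
from h import *
g=ctrl.grab_frame("scene")
cv2.imwrite("pics/c.png",cv2.resize(g["color"][150:300,230:460],None,fx=3,fy=3)[:,:,::-1])
E
```

```text
time_s: 4.72
eef_pos: [539.7, 41.9, 66.7]
eef_rot: [-2.015, -2.41, 0.001]
wrist_force: [0.1, 0.4, 0.1]
finger_gap: 0.2
finger_force: 0.0
t 4.725 tcp jig [-15.7  28.1  66.7] yaw to add -0.0082 F jig [-0.3  0.2  0.1] gap 0.2 tz [-0. -0. -1.]
```

View pics/c.png

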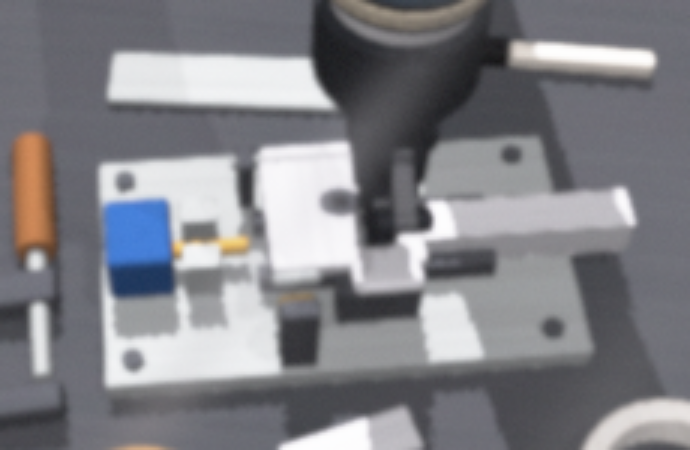

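The leaf is now nearly level (free edge about (330,270)) with the fingers on it at about (385,235), clear of the catch post at (300,320). I'll press it over the catch.

```bash
python3 -m handwheel '[[[0,0,0.003,0.005,0],[0,0,0.002,0.005,0],[0,0,0,0.004,0],[0,0,0,0.002,0],[0,0,0,0.001,0],[0,0,0,0,0]]]'
python3 st.py
```

```text
time_s: 5.52
eef_pos: [544.5, 42.7, 51.8]
eef_rot: [-2.015, -2.409, -0.001]
wrist_force: [-5.6, -0.4, 15.5]
finger_gap: 0.3
finger_force: 7.5
t 5.525 tcp jig [-15.7  33.   51.8] yaw to add -0.0084 F jig [-0.6 -5.6 15.5] gap 0.3 tz [-0.     0.001 -1.   ]
```

```bash
python3 -m handwheel '[[[0,0,0,0.001,0],[0,0,0,0.001,0],[0,0,0,0,0],[0,0,0,0,0],[0,0,0,0,0]]]'
python3 st.py
python3 -m handwheel '[[[0,0,0,-0.02,0],[0,0,0,-0.04,0],[0,0,0,-0.04,0],[0,0,0,0,0]]]'
python3 st.py
python3 - <<'E'
from h import *
g=ctrl.grab_frame("scene")
cv2.imwrite("pics/d.png",cv2.resize(g["color"][150:300,230:460],None,fx=3,fy=3)[:,:,::-1])
E
```

```text
time_s: 6.15
eef_pos: [544.6, 42.7, 51.5]
eef_rot: [-2.015, -2.408, -0.003]
wrist_force: [-9.2, 0.6, 28.8]
finger_gap: 0.1
finger_force: 14.6
t 6.15 tcp jig [-15.6  33.1  51.5] yaw to add -0.0087 F jig [-2.3 -8.9 28.8] gap 0.1 tz [-0.     0.002 -1.   ]
time_s: 6.65
eef_pos: [547.0, 43.0, 151.2]
eef_rot: [2.012, 2.407, 0.009]
wrist_force: [0.2, -0.4, -1.0]
finger_gap: 0.1
finger_force: 0.0
t 6.65 tcp jig [-15.5  35.5 151.2] yaw to add -0.0081 F jig [ 0.4  0.1 -1. ] gap 0.1 tz [ 0.007  0.002 -1.   ]
```

View pics/d.png

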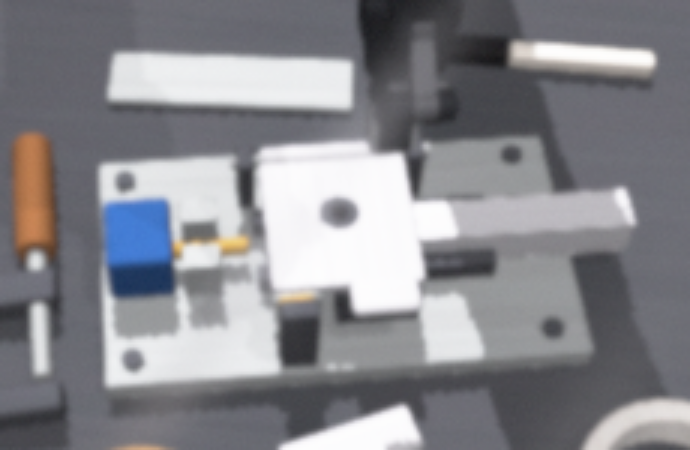

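The leaf lies flat, its tab at (385,300) and held behind the catch at (297,297). Next I'll move behind the bar tail, at (625,225).

```bash
python3 -m handwheel '[[[0,0.03,-0.006,0,0],[0,0.04,-0.008,0,0],[0,0.04,-0.008,0,0],[0,0.04,-0.008,0,0],[0,0.04,-0.0055,0,0],[0,0,0,0.03,0],[0,0,0,0.03,0],[0,0,0,0.03,0],[0,0,0,0.025,0],[0,0,0,0.015,0],[0,0,0,0,0]]]'
python3 st.py
```

```text
time_s: 8.07
eef_pos: [474.8, 222.9, 16.8]
eef_rot: [-2.015, -2.409, 0.005]
wrist_force: [-0.4, -0.4, 0.4]
finger_gap: -0.1
finger_force: 0.0
t 8.075 tcp jig [-205.6   -2.1   16.8] yaw to add -0.0083 F jig [ 0.4 -0.5  0.4] gap -0.1 tz [-0.003 -0.002 -1.   ]
```

```bash
python3 -m handwheel '[[[0,-0.01,0.0015,-0.002,0],[0,-0.01,0,0,0],[0,-0.005,0,0,0],[0,-0.005,0,0,0],[0,-0.005,0,0,0],[0,-0.005,0,0,0],[0,-0.004,0,0,0],[0,-0.004,0,0,0],[0,-0.004,0,0,0],[0,0,0,0,0]]]'
python3 st.py
```

```text
time_s: 9.32
eef_pos: [486.3, 176.2, 20.6]
eef_rot: [-2.01, -2.411, -0.005]
wrist_force: [-2.6, 9.6, 1.2]
finger_gap: -0.2
finger_force: 4.9
t 9.325 tcp jig [-157.6    0.5   20.6] yaw to add -0.0056 F jig [-9.9 -0.7  1.2] gap -0.2 tz [-0.     0.004 -1.   ]
```

```bash
python3 -m handwheel '[[[0,-0.003,0,0,0],[0,-0.003,0,0,0],[0,-0.003,0,0,0],[0,-0.003,0,0,0],[0,0,0,0,0]]]'
python3 st.py
python3 -m handwheel '[[[0,-0.002,0,0,0],[0,-0.002,0,0,0],[0,0,0,0,0]]]'
python3 st.py
```

```text
time_s: 9.95
eef_pos: [488.0, 166.3, 20.6]
eef_rot: [-2.007, -2.411, -0.007]
wrist_force: [-3.1, 13.5, 1.3]
finger_gap: 0.3
finger_force: 6.9
t 9.95 tcp jig [-147.6    0.4   20.6] yaw to add -0.0041 F jig [-13.8  -0.5   1.3] gap 0.3 tz [-0.001  0.006 -1.   ]
time_s: 10.32
eef_pos: [488.2, 165.3, 20.6]
eef_rot: [-2.003, -2.411, -0.01]
wrist_force: [-4.4, 19.0, 0.4]
finger_gap: 0.3
finger_force: 10.0
t 10.325 tcp jig [-146.5    0.4   20.6] yaw to add -0.002 F jig [-19.5  -0.8   0.4] gap 0.3 tz [-0.001  0.009 -1.   ]
```

```bash
python3 -m handwheel '[[[0,-0.002,0,0,0],[0,-0.002,0,0,0],[0,-0.001,0,0,0],[0,0,0,0,0],[0,0,0,0,0],[0,0,0,0,0],[0,0,0,0,0]]]'
python3 st.py
python3 - <<'E'
from h import *
g=ctrl.grab_frame("scene");t=ctrl.grab_frame("top")
a=cv2.resize(g["color"][160:290,240:440],None,fx=4,fy=4)
cv2.imwrite("pics/e.png",a[:,:,::-1])
cv2.imwrite("pics/f.png",cv2.resize(t["color"][120:370,180:430],None,fx=2.4,fy=2.4)[:,:,::-1])
E
```

```text
time_s: 11.2
eef_pos: [488.2, 165.2, 20.7]
eef_rot: [-1.996, -2.412, -0.014]
wrist_force: [-5.8, 29.3, 0.3]
finger_gap: 0.2
finger_force: 15.0
t 11.2 tcp jig [-146.5    0.3   20.7] yaw to add 0.0017 F jig [-29.9  -0.3   0.3] gap 0.2 tz [-0.002  0.014 -1.   ]
```

View pics/e.png

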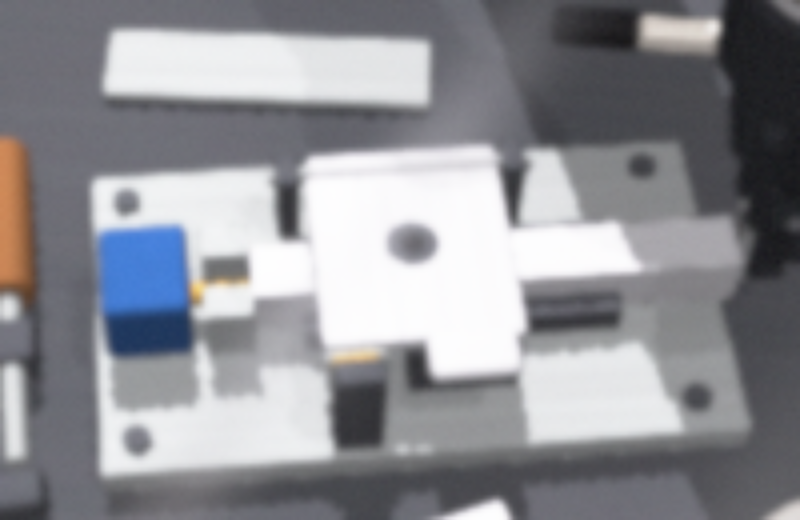

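View pics/f.png

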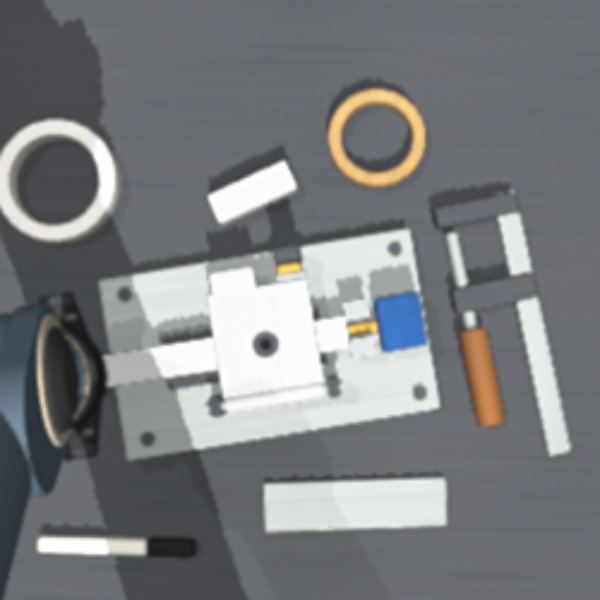

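The bar's nose is on the lugs ((252,275) in the scene crop), the leaf is shut, and the bystanders are where they were. TCP x didn't change while the force rose from 19 to 30 N, so the bar is firmly on the stop. I'll hand in now, still pushing.

```bash
python3 -c "
from cell import ctrl
print(ctrl.sense()['wrist_force']);print(ctrl.sign_off())"
```

```text
[-4.86231222 29.93986608  0.52000172]
the job is handed in; nothing more can be done
None
```

I pressed the leaf shut past its catch, then pushed the bar onto the hard stop and handed the job in at about 11 s, still holding it there with about 30 N; the bystanders looked undisturbed in the last pictures, and no verdict came back.

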